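Clamp the creamer pot into its coffee-counter dock

TASK

On the coffee counter, lock the steel creamer pot into its dock by swinging the dock's orange clamp lever fully down, so that it stays shut. Keep the pot standing in its socket, and leave the purple lever of the empty dock raised as it is.

Things in the scene. Friction and masses are not known exactly. Their poses are not given: they have to be found in the camera images.
- orange_lever (a joint): Orange clamp lever's angle, rad: 0 shut, level along dock +x, on a stop; grows rising, to 1.5; starts 0.9-1.35. Bar 16 mm wide, 12 thick, centred on the hinge axis; last 36 mm is a pad 28 wide. At angle a its free end is at x=-50+110cos(a), y=60, z=44+110sin(a) mm in the dock frame. A steel tongue 50 mm out juts 51 mm to -y, over the pot's foot. No spring; friction holds it; 1.4 N at the end moves it.
- orange_dock: Grey socket block, 150 x 160 x 30 mm tall, fixed to the counter, holding the creamer pot; place and yaw vary. Origin: centre of its underside, on the counter, z up. In its frame (mm): the ORANGE lever's hinge axis is parallel to y, through x=-50, y=60, z=44, between two steel cheeks 26 long in x, outer faces y=38 and y=82, top z=58; the socket's centre is x=0, y=-25.
- creamer: Steel creamer pot, black lid and knob, about 0.3 kg, 79 mm tall, loose in the orange dock's socket. Round foot 84 mm across, 18 thick; body 56 across, 46 at the lid. Origin: centre of its underside, resting on the socket floor 16 mm above the counter (pot top 95 mm above the counter); z up its axis. The foot stands 4 mm above the block.
- purple_tip (a point): Centre of the free end of the PURPLE lever, raised (0.9-1.35 rad), on the other dock: same size and shape as the orange one, but empty, waiting for its pot. The point is 110 mm from that lever's hinge. To be left as it is. The two docks may swap sides.
There are look-alikes about, which are no part of the job. What is shaped like the orange_dock but red or turquoise is not meant.

How it is judged:
At the end, for the whole second after the job is handed in: The orange lever is down within 0.18 rad (10 degrees) of fully shut and at rest; the creamer pot is at rest upright (within 0.17 rad) in the orange dock's socket (within 15 mm to the side, not lifted more than 10 mm); the free end of the purple lever is within 20 mm of where it started (value of joint orange_lever below 0.18 rad and velocity of joint orange_lever between -0.1 and 0.1 rad/s and x of creamer in the frame of orange_dock between -0.015 and 0.015 m and y of creamer in the frame of orange_dock between -0.04 and -0.01 m and z of creamer in the frame of orange_dock below 0.026 m and angle between creamer's own z axis and vertical below 0.17 rad and linear speed of creamer below 0.02 m/s and distance of purple_tip from where it was at the start of the episode below 0.02 m); the robot touches nothing.
It fails at once if the creamer pot is tipped by more than 20 degrees (angle between creamer's own z axis and vertical above 0.35 rad).
It fails at once if the purple lever is swung (its free end moved by more than 20 mm) (distance of purple_tip from where it was at the start of the episode above 0.02 m).
It also fails if it takes over 29 s, if anything falls off the work surface, if the arm or the gripper's body presses on something with over 40 N, if the wrist force passes 120 N, or if a joint passes its speed limit or range.

ROBOT

A 6-joint arm with a two-finger parallel gripper is mounted at the origin on the work surface. World frame = base frame: x ahead of the robot, y to its left, z up, the work surface at z = 0. Lengths are in m, angles in rad, forces in N, time in s.
With the tool pointing down it reaches from about 0.3 to 0.85 m from the base axis. Payload 5.4 kg.
Tool frame: the origin (TCP) lies on the centre line of the jaws, within the pads' length; the fingertips stand 25 mm ahead of it and the grasp point (between the pads) lies 6 mm ahead of it (env.tcp_to_tips is the z of the fingertips in the tool frame, in m); z points along the fingers, y is the direction in which the jaws open and shut (so a half turn about z gives the same grasp; the last joint's range is limited). The gripper opens to 85 mm and grips with 20 to 120 N. Pads are 22 mm wide; open, the fingers measure 114 mm over their backs; the gripper's body (76 mm by 85 mm) begins 54 mm behind the grasp point. The pads swing forward as they close: fully open they stand 13 mm farther back than shut.
Start: joints at [1.004, 0.158, 1.597, -0, 1.386, -0.21], TCP at [0.201, 0.539, 0.235] pointing down, gripper open.
Joint ranges: [-2.91, 2.91], [-0.94, 2.29], [0.18, 2.7], [-1.29, 4.43], [0.17, 2.64], [-3, 3]. Speed limits (rad/s): [2.57, 2.57, 3.14, 3.14, 3.14, 3.14].

INTERFACE

Orientations are given as a unit quaternion [x, y, z, w].
In Python, from rig import env gives the robot as it stands.
- The arm moves only by the tool servo_tool, never from a script. Its argument "moves" is a list of rows, each a list of 6 numbers: the shift along the tool's x, y, z in cm, then the turn, a rotation vector about the tool's x, y, z in degrees. A call has 1 to 5 rows; each row is the pose to reach, as a shift and turn from the pose measured when the call began, along the tool's axes at that moment; what a row does not reach only later rows make up. A row lasts 1/10 s, in which the tool goes at most 50 mm and 8.59 degrees, less where a joint would pass 70% of its speed; a pose out of reach is approached as far as the arm can. A call with a gripper value outside its range is refused whole. "jaw" is the finger opening in cm, from 0 to 8.54, set as the call begins (left out, the last holds). The fingers move at their own pace and stop on an object; the grip force is fixed at half the most. Time passes only in rows, so rows that repeat a pose let the fingers close. It gives the time, the measured TCP pose, the force and the opening at its end, in the units of the state.
- env.observe(): the state, without advancing time (a new reading comes with each control period).
- env.snapshot(name): name is "scene" or "top"; returns a dict with "img" (480x640x3 uint8, red, green, blue), "z_map" (480x640 float32, m along the optical axis (not along the pixel's ray), 0 where there is no reading), "fx", "fy", "cx", "cy" (pixels), "R" (3x3) and "t" (3): a world point X has camera coordinates R X + t. Camera axes: x right, y down, z forward; pixel columns grow to the right and rows downward; lengths in m; the calibration is good to about 2 mm. A picture is of the moment at which its call begins.
- env.close_job(): hands the job in, once; it reports no verdict.
The state is a dict: "time": time; "qpos": joint angles; "dq": joint speeds; "effort": joint torques, N m; "tool_pos": TCP position; "tcp_rot": TCP orientation; "force": force on the tool from outside, world axes, zero at the start; "moment": the same for the moment, N m; "gripper_width": finger opening in m.
Only numpy, scipy, OpenCV 4.12 (cv2) and the standard library are available. Lean on these libraries where they do the work, as an engineer would, in place of code of your own. Each camera call takes 0.05 s, during which the arm holds its last target.

## Working session

There is one attempt and no reset: what is moved stays moved. The work goes in short steps, Python scripts to look and compute and a tool call to move; the robot and the scene stay as the last step left them, time stands still between calls to the robot, and variables do not carry over. Pictures are saved under pics/ and viewed, and the job is handed in when it is done.

Besides the shell and the picture viewer there is one more tool, called after ">>>" by a JSON object that holds its "fn" and its "kwargs". servo_tool: Moves the arm, as the interface text tells. Its arguments: {"type":"object","properties":{"moves":{"type":"array","items":{"type":"array","items":{"type":"number"}}},"jaw":{"type":"number"}},"required":["moves"]}

```bash
mkdir -p pics
python3 - <<'E'
from rig import env
import cv2,numpy as np,pickle
for n in ("scene","top"):
    s=env.snapshot(n); pickle.dump(s,open(n+".pkl","wb")); cv2.imwrite(f"pics/{n}0.png",s["img"][:,:,::-1])
    print(n,s["fx"],s["cx"],s["cy"],s["R"].round(3).tolist(),s["t"].round(3))
o=env.observe(); print(o); print(env.tcp_to_tips)
E
```

```text
scene 488.86133119136406 323.3546924174712 235.33055033705142 [[-0.399, 0.917, 0.004], [0.597, 0.263, -0.758], [-0.696, -0.3, -0.652]] [ 0.009 -0.306  1.792]
top 479.0359615407097 321.5659267323758 239.01457811540124 [[-0.024, -0.999, -0.021], [-0.995, 0.026, -0.096], [0.096, 0.019, -0.995]] [0.237 0.537 1.067]
{'time': 0.1, 'qpos': array([ 1.00389783e+00,  1.59023986e-01,  1.59810462e+00, -2.46753564e-05,
        1.38619987e+00, -2.10122426e-01]), 'dq': array([ 0.0013414 , -0.00084273, -0.0036757 , -0.00135549,  0.00095438,
       -0.00042445]), 'effort': array([-4.96537941e-04, -3.96992826e+01, -3.32336891e+01, -2.52426635e-04,
        4.28365369e-03,  1.59909359e-05]), 'tool_pos': array([0.20056591, 0.53831347, 0.23409487]), 'tcp_rot': array([ 1.77441115e-01,  9.84131037e-01, -8.07822083e-04, -3.17550928e-04]), 'force': array([-0.4633367 ,  0.22051286, -0.02025431]), 'moment': array([-0.05994128,  0.02255929, -0.00080589]), 'gripper_width': 0.08561725010681048}
0.025
```

View pics/scene0.png

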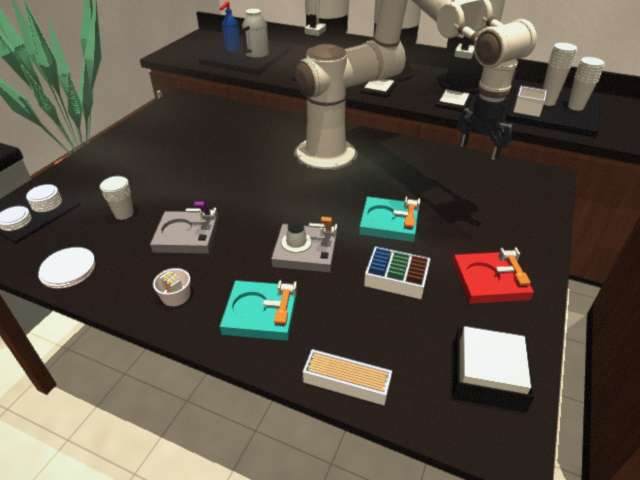

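View pics/top0.png

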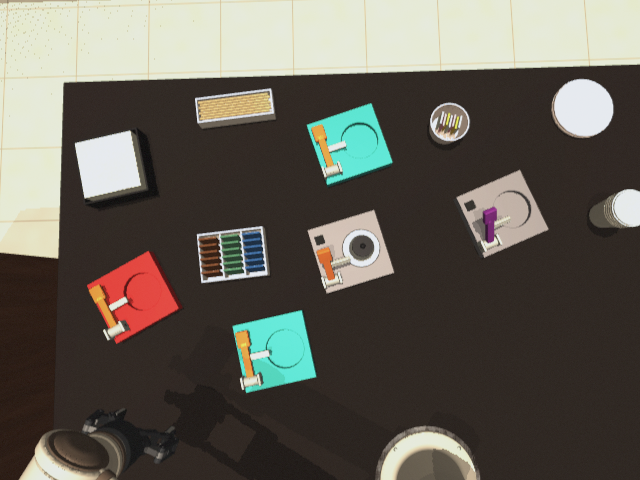

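Top view candidates with orange levers are the grey dock with the pot (350,251), turquoise (274,351) and (349,145), and red (133,297). Only the grey one at (350,251) has a grey block and holds the pot. The purple lever's dock is at (502,213). Next I'll measure the grey dock and enlarge a crop to confirm.

```bash
cat > h.py <<'E'
import numpy as np,cv2
def pt(s,u,v,z):
    R=np.array(s["R"]);t=np.array(s["t"]);c=-R.T@t
    d=R.T@np.array([(u-s["cx"])/s["fx"],(v-s["cy"])/s["fy"],1]); return c+d*(z-c[2])/d[2]
def cloud(s):
    R=np.array(s["R"]);t=np.array(s["t"]);v,u=np.mgrid[:480,:640];z=s["z_map"]
    p=np.stack([(u-s["cx"])/s["fx"]*z,(v-s["cy"])/s["fy"]*z,z],-1)
    return (p-t)@R
E
python3 - <<'E'
import pickle,cv2,numpy as np
from h import *
s=pickle.load(open("top.pkl","rb"));a=s["img"];P=cloud(s)
x0,x1,y0,y1=295,410,195,305
cr=a[y0:y1,x0:x1]; big=cv2.resize(cr[:,:,::-1],None,fx=5,fy=5,interpolation=cv2.INTER_CUBIC); cv2.imwrite("pics/crop0.png",big)
sub=P[y0:y1,x0:x1]
m=(sub[...,2]>.022)&(sub[...,2]<.036)
xy=sub[m][:,:2].astype(np.float32); print("block depth rect",cv2.minAreaRect(xy),np.median(sub[m][:,2]))
# colour mask (not dark)
g=(cr.max(2)>80).astype(np.uint8); c=max(cv2.findContours(g,0,1)[0],key=cv2.contourArea)
r=cv2.minAreaRect(c); bx=cv2.boxPoints(r)+[x0,y0]; q=np.array([pt(s,*b,.03) for b in bx]); print("px box",bx,q.round(4),q.mean(0), np.linalg.norm(np.diff(q,axis=0),axis=1))
hsv=cv2.cvtColor(cr,cv2.COLOR_RGB2HSV); o=(hsv[...,0]<22)&(hsv[...,1]>150)&(hsv[...,2]>90)
op=sub[o]; print("orange",o.sum(),op.min(0),op.max(0)); 
top=op[op[:,2]>op[:,2].max()-.012]; print("high",top.mean(0))
pot=(sub[...,2]>.07)&~o
print("z>.07 nonorange",sub[pot].mean(0),pot.sum())
E
```

```text
block depth rect ((0.5123974084854126, 0.15960872173309326), (0.1501607596874237, 0.16018837690353394), 15.686867713928223) 0.029058514822790493
px box [[305.58918667 229.6648674 ]
 [374.45405579 208.47567368]
 [394.21621704 272.70269775]
 [325.35134888 293.89189148]] [[0.5646 0.2601 0.03  ]
 [0.6093 0.1011 0.03  ]
 [0.4614 0.0616 0.03  ]
 [0.4175 0.2184 0.03  ]] [0.51320877 0.16032721 0.03      ] [0.16510792 0.15308661 0.16285094]
orange 294 [0.43662513 0.19797199 0.04960441] [0.51361076 0.23217251 1.11845291]
high [0.43662513 0.20353098 1.11845291]
z>.07 nonorange [0.50346991 0.15510435 0.17548078] 568
```

View pics/crop0.png

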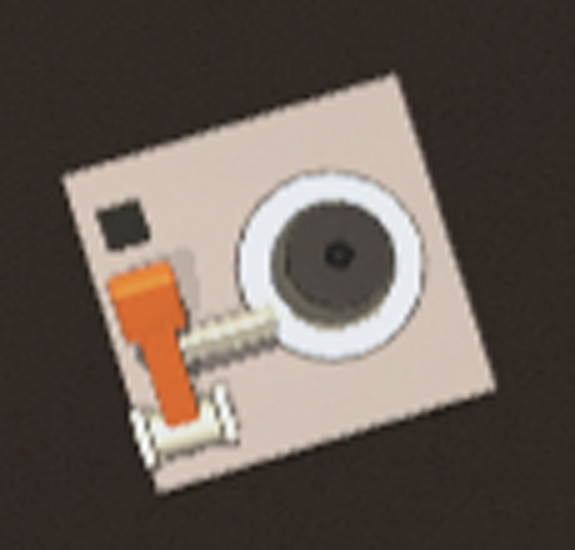

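The crop confirms it: grey block, pot in its socket, orange lever raised. The pad is at crop pixel (145,295) and the hinge at (185,420). Next I'll measure the lever angle.

```bash
cat >> h.py <<'E'
C=np.array([.5124,.1596,0]);yaw=np.radians(15.7)
RD=np.array([[np.cos(yaw),-np.sin(yaw),0],[np.sin(yaw),np.cos(yaw),0],[0,0,1]])
def todock(p): return (p-C)@RD
def todo(o,dock_tip,yawtool=True):
    # print the shift in tool axes (cm) for fingertip to reach dock point (mm), TCP 25mm above
    from scipy.spatial.transform import Rotation as Ro
    R=Ro.from_quat(o["tcp_rot"]).as_matrix()
    tgt=RD@(np.array(dock_tip)/1000)+C+[0,0,.025]
    return ((tgt-o["tool_pos"])@R*100).round(2)
def look(n,s):
    hsv=cv2.cvtColor(s["img"],cv2.COLOR_RGB2HSV);o=(hsv[...,0]<22)&(hsv[...,1]>150)&(hsv[...,2]>70)
    p=todock(cloud(s)); k=o&(abs(p[...,0]+.0)<.09)&(p[...,1]>.03)&(p[...,1]<.09)&(p[...,2]>.02)&(p[...,2]<.18)
    q=p[k]*1000
    dx,dz=q[:,0]+50,q[:,2]-44; f=np.hypot(dx,dz)>30
    print(n,k.sum(),"angle med",np.median(np.arctan2(dz,dx)[f]).round(3),"ymean",q[:,1].mean().round(1),"farthest r",np.percentile(np.hypot(dx,dz),95).round(1))
    hi=q[q[:,2]>np.percentile(q[:,2],90)];print(" high",hi.mean(0).round(1))
    return k
E
python3 - <<'E'
import pickle
from h import *
for n in("top","scene"):
    s=pickle.load(open(n+".pkl","rb"));look(n,s)
    p=todock(cloud(s))*1000;k=(p[...,2]>75)&(p[...,2]<105)&(abs(p[...,0])<40)&(abs(p[...,1]+25)<35);print(" pot",p[k].mean(0).round(1))
    hsv=cv2.cvtColor(s["img"],cv2.COLOR_RGB2HSV);k=(hsv[...,0]>135)&(hsv[...,0]<165)&(hsv[...,1]>120);w=cloud(s)[k];w=w[(w[:,2]>.03)&(w[:,2]<.2)];print(" purple",len(w),w[w[:,2]>np.percentile(w[:,2],85)].mean(0))
E
```

```text
top 290 angle med 1.021 ymean 59.5 farthest r 109.5
 high [  9.   58.9 135.5]
 pot [ -0.5 -24.1  86.6]
 purple 310 [ 0.57978184 -0.12635246  0.13159861]
scene 57 angle med 0.923 ymean 58.1 farthest r 113.6
 high [ 15.6  63.6 135.6]
 pot [  6.9 -25.2  84.7]
 purple 93 [ 0.58522735 -0.12736274  0.13059809]
```

Run:
```python
from rig import env
from h import *
o=env.observe(); print(todo(o,[-60,60,185]))
```

```text
[-34.06 -23.28   2.44]
```

>>> {"fn": "servo_tool", "kwargs": {"moves": [[-4, -2.8, 0, 0, 0, -7], [-8, -5.6, 0, 0, 0, -14], [-12, -8.3, 0, 0, 0, -21], [-16, -11, 0, 0, 0, -28], [-20, -13.8, 0, 0, 0, -36]], "jaw": 0}}

```text
time: 0.6
tool_pos: [0.3377, 0.3415, 0.2339]
tcp_rot: [-0.131, 0.991, -0.001, -0.001]
force: [1.7, 0.5, -0.9]
gripper_width: 0.0122
```

Run:
```python
from rig import env
from h import *
o=env.observe(); print(o["tcp_rot"],o["gripper_width"],todo(o,[-60,60,185]))
from scipy.spatial.transform import Rotation as Ro
print(Ro.from_quat(o["tcp_rot"]).as_matrix().T@RD)
```

```text
[-1.30736455e-01  9.91416555e-01 -8.30249341e-04 -7.10625711e-04] 0.012239694695664206 [ -6.09 -16.16   2.41]
[[-0.99992913  0.01179389  0.00162614]
 [ 0.01179151  0.99992941 -0.00146044]
 [-0.00164325 -0.00144116 -0.99999761]]
```

>>> {"fn": "servo_tool", "kwargs": {"moves": [[-1.5, -4, 0.6, 0, 0, -0.3], [-3, -8, 1.2, 0, 0, -0.7], [-4.6, -12, 1.8, 0, 0, -0.7], [-6.1, -16.2, 2.4, 0, 0, -0.7], [-6.1, -16.2, 2.4, 0, 0, -0.7]]}}

```text
time: 1.1
tool_pos: [0.4403, 0.1968, 0.2089]
tcp_rot: [-0.134, 0.991, -0.002, -0.001]
force: [-0.8, -0.1, 0.1]
gripper_width: -0.0002
```

Run:
```python
from rig import env
from h import *
o=env.observe(); print(o["gripper_width"],todo(o,[-45,60,118]),todo(o,[-60,60,185]))
s=env.snapshot("scene");cv2.imwrite("pics/s1.png",cv2.resize(s["img"][150:310,220:440,::-1],None,fx=3.5,fy=3.5,interpolation=cv2.INTER_CUBIC))
```

```text
-0.00017211631177376025 [-1.45  0.5   6.59] [ 0.07  0.47 -0.11]
```

View pics/s1.png

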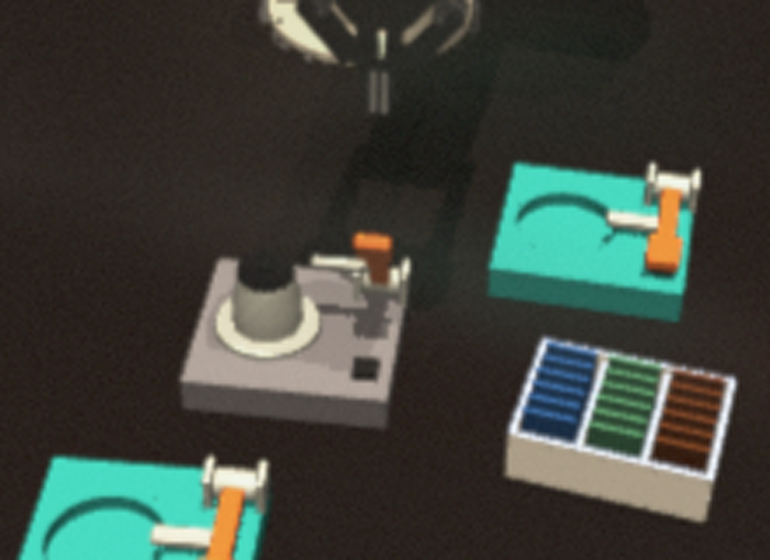

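The tips (crop 380,105) are behind and above the lever (373,245), and the jaws are shut. Next I'll descend behind the lever.

>>> {"fn": "servo_tool", "kwargs": {"moves": [[0, 0.3, 3, 0, 0, 0], [-0.7, 0.5, 5.5, 0, 0, 0], [-1.5, 0.5, 6.6, 0, 0, 0], [-1.5, 0.5, 6.6, 0, 0, 0]]}}

```text
time: 1.55
tool_pos: [0.4503, 0.2083, 0.1412]
tcp_rot: [-0.135, 0.991, -0.001, -0.004]
force: [-0.2, 0.4, 0.2]
gripper_width: 0.0001
```

Run:
```python
from rig import env
from h import *
o=env.observe(); print(o["force"])
for a in (1.0,.9,.8,.7,.6,.5,.4,.3,.2,.1,0):
    c=[-50+88*np.cos(a)-6*np.sin(a)-11,60,44+88*np.sin(a)+6*np.cos(a)]; print(a,np.round(c),todo(o,c))
```

```text
[-0.21412882  0.35405365  0.19128072]
1.0 [-19.  60. 121.] [-2.8  -0.37 -0.53]
0.9 [-11.  60. 117.] [-3.56 -0.36 -0.08]
0.8 [ -4.  60. 111.] [-4.26 -0.36  0.46]
0.7 [  2.  60. 105.] [-4.91 -0.36  1.05]
0.6 [ 8. 60. 99.] [-5.49 -0.36  1.71]
0.5 [13. 60. 91.] [-6.01 -0.35  2.43]
0.4 [18. 60. 84.] [-6.45 -0.35  3.19]
0.3 [21. 60. 76.] [-6.82 -0.35  3.99]
0.2 [24. 60. 67.] [-7.1  -0.35  4.83]
0.1 [26. 60. 59.] [-7.3  -0.35  5.69]
0 [27. 60. 50.] [-7.41 -0.35  6.56]
```

>>> {"fn": "servo_tool", "kwargs": {"moves": [[-1.5, -0.3, -0.4, 0, 0, 0], [-2.8, -0.4, -0.5, 0, 0, 0], [-3.6, -0.4, -0.1, 0, 0, 0], [-4.3, -0.4, 0.5, 0, 0, 0], [-4.9, -0.4, 1.0, 0, 0, 0]]}}

```text
time: 2.05
tool_pos: [0.4984, 0.2181, 0.1305]
tcp_rot: [-0.136, 0.991, -0.001, -0.004]
force: [-1.3, -0.3, 1.6]
gripper_width: -0.0003
```

Run:
```python
from rig import env
from h import *
o=env.observe(); print(o["force"])
for n in("top","scene"):
    s=env.snapshot(n);look(n,s)
    if n=="scene":cv2.imwrite("pics/s2.png",cv2.resize(s["img"][150:310,220:440,::-1],None,fx=3.5,fy=3.5,interpolation=cv2.INTER_CUBIC))
for a in (.7,.6,.5,.4,.3,.2,.1,0):
    c=[-50+88*np.cos(a)-6*np.sin(a)-11,60,44+88*np.sin(a)+6*np.cos(a)]; print(a,np.round(c),todo(o,c))
```

```text
[-1.26055204 -0.27210891  1.58505841]
top 54 angle med 1.031 ymean 59.7 farthest r 38.9
 high [-30.2  58.7  77.7]
scene 66 angle med 0.817 ymean 59.2 farthest r 112.1
 high [ 21.3  56.9 129.2]
0.7 [  2.  60. 105.] [-0.01 -0.    0.02]
0.6 [ 8. 60. 99.] [-0.59 -0.    0.68]
0.5 [13. 60. 91.] [-1.11 -0.    1.4 ]
0.4 [18. 60. 84.] [-1.55 -0.    2.16]
0.3 [21. 60. 76.] [-1.91  0.    2.96]
0.2 [24. 60. 67.] [-2.2  0.   3.8]
0.1 [26. 60. 59.] [-2.39  0.    4.66]
0 [27. 60. 50.] [-2.51  0.    5.53]
```

View pics/s2.png

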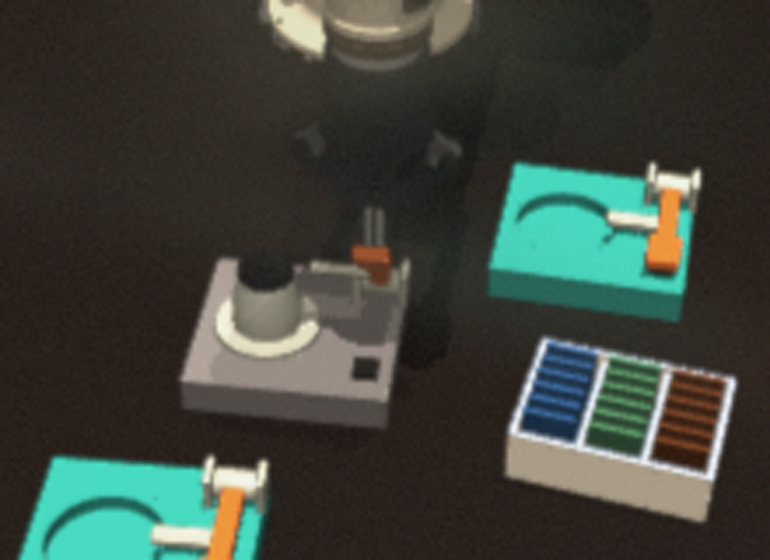

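The fingers (crop 375,225) are behind the lever pad (370,262), which is coming down with a light 2 N contact. The pot is still upright at (265,300). I'll keep following the arc.

>>> {"fn": "servo_tool", "kwargs": {"moves": [[-0.6, 0, 0.7, 0, 0, 0], [-1.1, 0, 1.4, 0, 0, 0], [-1.5, 0, 2.2, 0, 0, 0], [-1.9, 0, 3.0, 0, 0, 0], [-2.1, 0, 3.6, 0, 0, 0]]}}

```text
time: 2.65
tool_pos: [0.5182, 0.2232, 0.0926]
tcp_rot: [-0.135, 0.991, -0.001, -0.005]
force: [0.5, 0.8, 1.4]
gripper_width: 0.0001
```

Run:
```python
from rig import env
from h import *
o=env.observe(); print(o["force"])
for n in("scene",):
    s=env.snapshot(n);look(n,s)
    cv2.imwrite("pics/s3.png",cv2.resize(s["img"][150:310,220:440,::-1],None,fx=3.5,fy=3.5,interpolation=cv2.INTER_CUBIC))
for a in (.2,.1,0):
    c=[-50+88*np.cos(a)-6*np.sin(a)-11,60,44+88*np.sin(a)+6*np.cos(a)]; print(a,np.round(c),todo(o,c))
```

```text
[0.47968861 0.79048175 1.36539157]
scene 61 angle med 0.458 ymean 58.5 farthest r 113.0
 high [48.3 56.4 95.1]
0.2 [24. 60. 67.] [-0.13  0.03  0.02]
0.1 [26. 60. 59.] [-0.33  0.03  0.88]
0 [27. 60. 50.] [-0.44  0.03  1.75]
```

View pics/s3.png

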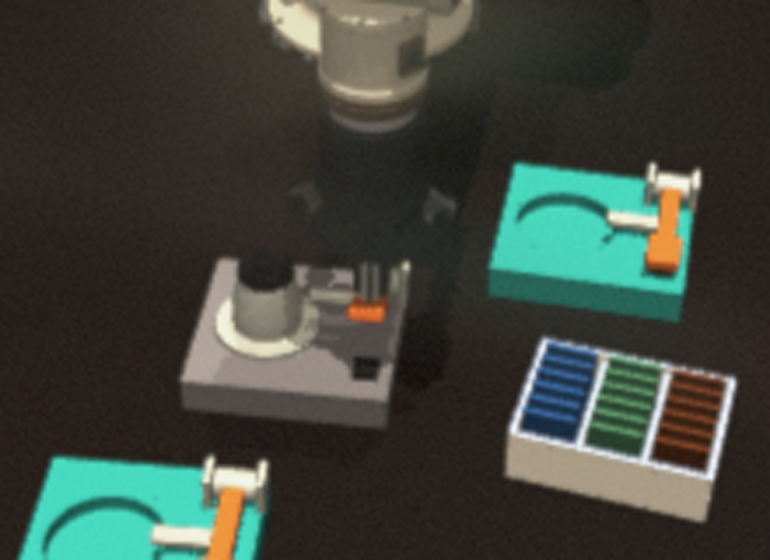

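>>> {"fn": "servo_tool", "kwargs": {"moves": [[-0.2, 0, 0.5, 0, 0, 0], [-0.3, 0, 0.9, 0, 0, 0], [-0.4, 0, 1.3, 0, 0, 0], [-0.4, 0, 1.6, 0, 0, 0], [-0.4, 0, 1.6, 0, 0, 0]]}}

```text
time: 3.2
tool_pos: [0.5209, 0.224, 0.0751]
tcp_rot: [-0.135, 0.991, -0.001, -0.006]
force: [0.2, 0.4, 0.1]
gripper_width: -0.0001
```

Run:
```python
from rig import env
from h import *
o=env.observe(); print(o["force"])
for n in("scene",):
    s=env.snapshot(n);look(n,s)
    cv2.imwrite("pics/s4.png",cv2.resize(s["img"][150:310,220:440,::-1],None,fx=3.5,fy=3.5,interpolation=cv2.INTER_CUBIC))
print(todo(o,[27,60,50]))
```

```text
[0.18209085 0.37087222 0.08031257]
scene 84 angle med 0.268 ymean 58.3 farthest r 113.3
 high [55.4 59.1 75. ]
[-0.14  0.03  0.  ]
```

View pics/s4.png

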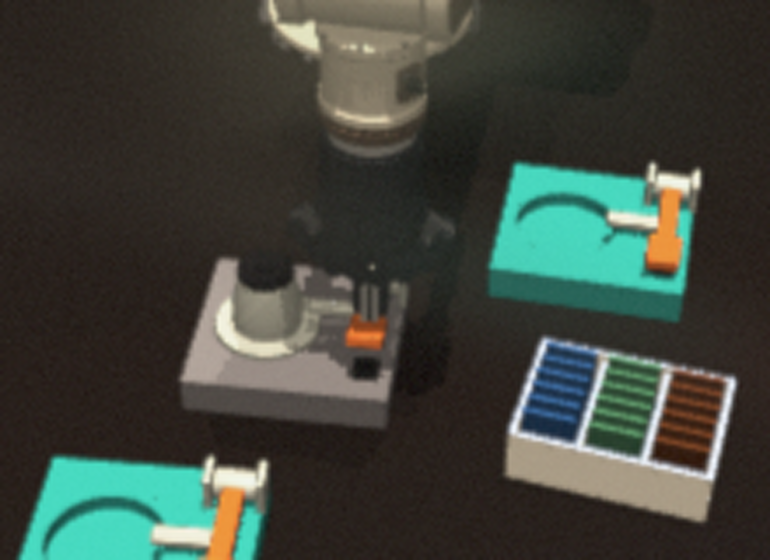

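The lever is nearly down, with contact force near zero. I'll keep pressing slowly until it reaches the stop.

>>> {"fn": "servo_tool", "kwargs": {"moves": [[-0.2, 0, 0.2, 0, 0, 0], [-0.4, 0, 0.4, 0, 0, 0], [-0.4, 0, 0.5, 0, 0, 0]]}}

```text
time: 3.55
tool_pos: [0.5248, 0.2251, 0.07]
tcp_rot: [-0.135, 0.991, -0.001, -0.006]
force: [0.5, 0.1, 1.3]
gripper_width: -0.0001
```

Run:
```python
from rig import env
from h import *
o=env.observe(); print(o["force"])
for n in("scene",):
    s=env.snapshot(n);look(n,s)
    cv2.imwrite("pics/s5.png",cv2.resize(s["img"][190:270,260:370,::-1],None,fx=7,fy=7,interpolation=cv2.INTER_CUBIC))
print(todo(o,[27,60,50]))
```

```text
[0.54659941 0.05682318 1.34766108]
scene 83 angle med 0.201 ymean 58.0 farthest r 113.4
 high [52.5 59.3 67.7]
[ 0.27  0.03 -0.5 ]
```

View pics/s5.png

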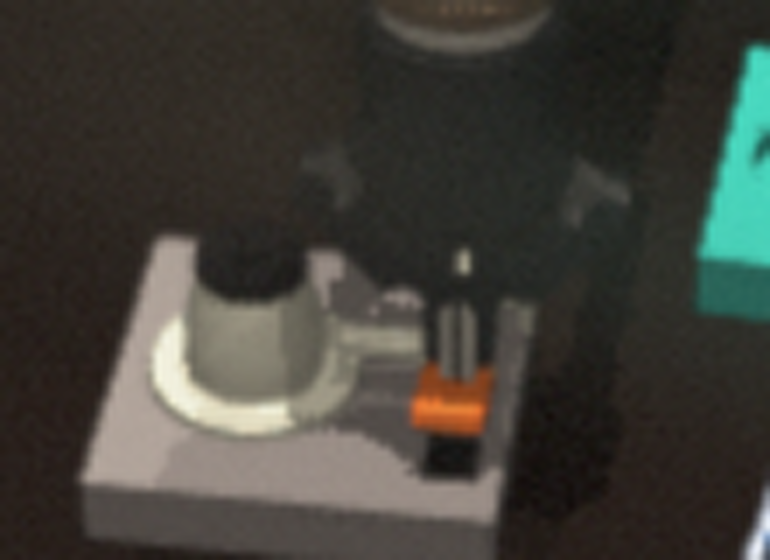

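The pad (455,400) still sits a bit above level, and the contact is about 1.4 N, which is only lever friction. I'll press further.

>>> {"fn": "servo_tool", "kwargs": {"moves": [[0, 0, 0.3, 0, 0, 0], [0, 0, 0.6, 0, 0, 0], [0, 0, 0.8, 0, 0, 0]]}}

```text
time: 3.9
tool_pos: [0.5249, 0.2251, 0.0618]
tcp_rot: [-0.135, 0.991, -0.001, -0.006]
force: [1.0, 0.1, 1.3]
gripper_width: -0.0
```

Run:
```python
from rig import env
from h import *
o=env.observe(); print(o["force"])
for n in("scene",):
    s=env.snapshot(n);look(n,s)
    cv2.imwrite("pics/s6.png",cv2.resize(s["img"][190:270,260:370,::-1],None,fx=7,fy=7,interpolation=cv2.INTER_CUBIC))
print(todo(o,[27,60,50]))
```

```text
[0.9800894  0.085132   1.27321404]
scene 92 angle med 0.117 ymean 58.4 farthest r 113.0
 high [51.3 61.2 59.6]
[ 0.29  0.03 -1.32]
```

View pics/s6.png

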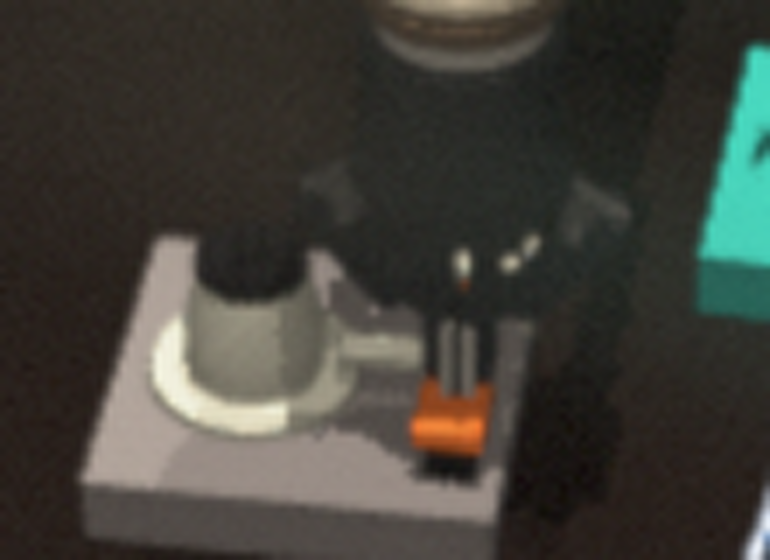

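>>> {"fn": "servo_tool", "kwargs": {"moves": [[0, 0, 0.2, 0, 0, 0], [0, 0, 0.4, 0, 0, 0], [0, 0, 0.5, 0, 0, 0]]}}

```text
time: 4.25
tool_pos: [0.5245, 0.225, 0.0562]
tcp_rot: [-0.135, 0.991, -0.001, -0.006]
force: [0.6, 0.5, 1.7]
gripper_width: -0.0002
```

>>> {"fn": "servo_tool", "kwargs": {"moves": [[0, 0, 0.2, 0, 0, 0], [0, 0, 0.3, 0, 0, 0]]}}

```text
time: 4.45
tool_pos: [0.5247, 0.225, 0.0536]
tcp_rot: [-0.135, 0.991, -0.001, -0.006]
force: [-2.7, -0.0, 9.7]
gripper_width: 0.0004
```

Run:
```python
from rig import env
from h import *
o=env.observe(); print(o["force"])
for n in("scene",):
    s=env.snapshot(n);look(n,s)
    cv2.imwrite("pics/s7.png",cv2.resize(s["img"][190:270,260:370,::-1],None,fx=7,fy=7,interpolation=cv2.INTER_CUBIC))
```

```text
[-2.73721066 -0.03317638  9.65601124]
scene 100 angle med 0.03 ymean 58.2 farthest r 112.8
 high [40.2 55.7 50.6]
```

View pics/s7.png

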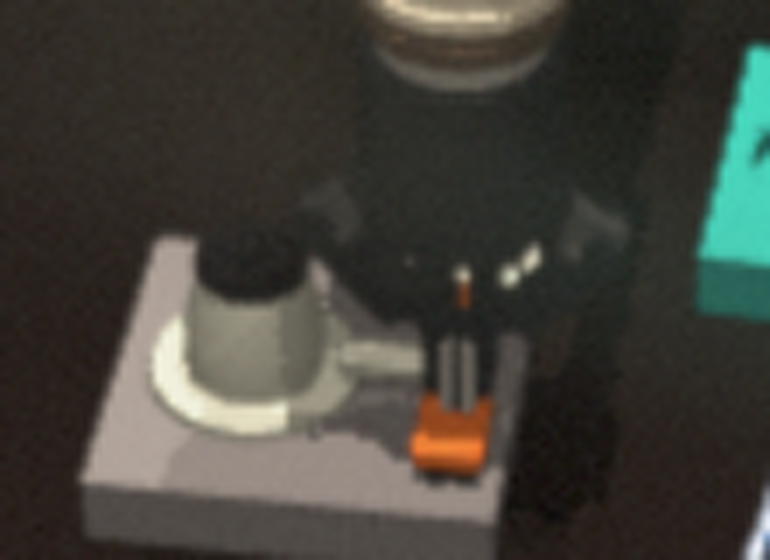

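The force jumped to 10 N and the lever measures about 0.03 rad, so it's on the stop. Next I'll lift straight off, slowly at first, and recheck.

>>> {"fn": "servo_tool", "kwargs": {"moves": [[0, 0, -0.2, 0, 0, 0], [0, 0, -0.6, 0, 0, 0], [0, 0, -1.5, 0, 0, 0], [0, 0, -3, 0, 0, 0], [0, 0, -5, 0, 0, 0]]}}

```text
time: 5.0
tool_pos: [0.5247, 0.2251, 0.1044]
tcp_rot: [-0.135, 0.991, -0.001, -0.007]
force: [-0.6, -0.3, 0.1]
gripper_width: -0.0
```

>>> {"fn": "servo_tool", "kwargs": {"moves": [[0, 0, -4, 0, 0, 0], [0, 0, -8, 0, 0, 0], [2, 4, -12, 0, 0, 0], [5, 8, -14, 0, 0, 0], [8, 12, -14, 0, 0, 0]]}}

```text
time: 5.5
tool_pos: [0.4281, 0.3136, 0.2496]
tcp_rot: [-0.134, 0.991, 0.0, -0.003]
force: [0.5, 0.9, 0.6]
gripper_width: 0.0001
```

>>> {"fn": "servo_tool", "kwargs": {"moves": [[2, 4, 0, 0, 0, 0], [4, 8, 0, 0, 0, 0], [4, 8, 0, 0, 0, 0], [4, 8, 0, 0, 0, 0]]}}

```text
time: 5.9
tool_pos: [0.3678, 0.3805, 0.251]
tcp_rot: [-0.136, 0.991, 0.0, -0.002]
force: [-0.0, -1.1, -0.4]
gripper_width: -0.0003
```

Run:
```python
from rig import env
from h import *
o=env.observe(); print(o["force"],o["time"])
for n in("top","scene"):
    s=env.snapshot(n);look(n,s)
    p=todock(cloud(s))*1000;k=(p[...,2]>75)&(p[...,2]<105)&(abs(p[...,0])<40)&(abs(p[...,1]+25)<35);print(" pot",p[k].mean(0).round(1))
    hsv=cv2.cvtColor(s["img"],cv2.COLOR_RGB2HSV);k=(hsv[...,0]>135)&(hsv[...,0]<165)&(hsv[...,1]>120);w=cloud(s)[k];w=w[(w[:,2]>.03)&(w[:,2]<.2)];print(" purple",len(w),w[w[:,2]>np.percentile(w[:,2],85)].mean(0))
    y,x=(180,220) if n=="scene" else (180,280)
    cv2.imwrite(f"pics/{n}8.png",cv2.resize(s["img"][y:y+130,x:x+180,::-1],None,fx=4,fy=4,interpolation=cv2.INTER_CUBIC))
```

```text
[-0.04378686 -1.14103573 -0.39791696] 5.9
top 357 angle med 0.058 ymean 59.7 farthest r 106.2
 high [13.2 60.1 52.6]
 pot [ -0.5 -24.2  86.7]
 purple 307 [ 0.57909884 -0.12640854  0.1316566 ]
scene 196 angle med 0.045 ymean 58.1 farthest r 112.0
 high [21.7 57.8 51.1]
 pot [  7.6 -25.4  84.5]
 purple 101 [ 0.58466417 -0.12792361  0.13041203]
```

View pics/scene8.png

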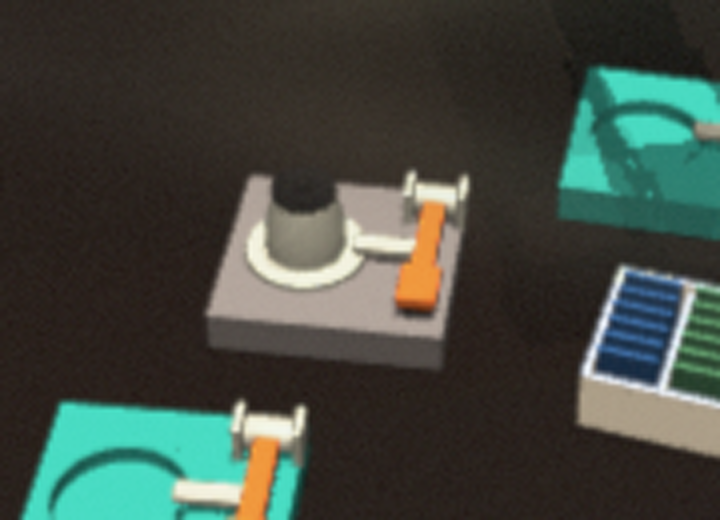

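View pics/top8.png

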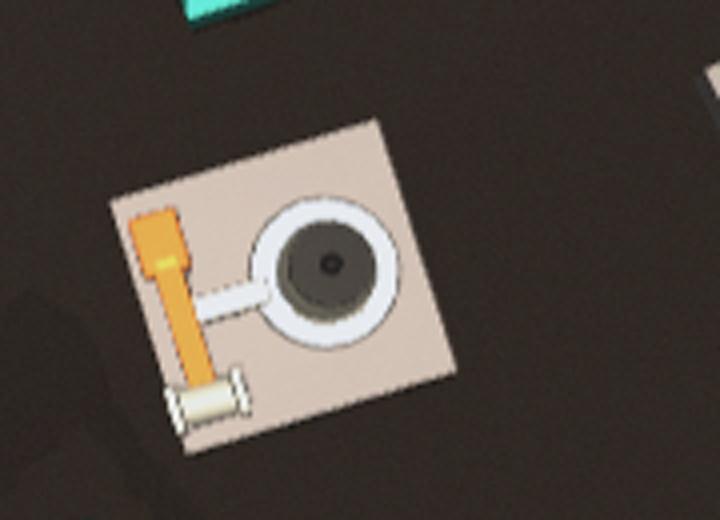

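The lever lies level (scene crop 415,290; top crop 160,240), and its top surface is at about 51–52 mm against 50 mm nominal. The tongue is over the pot's foot, the pot hasn't moved, and neither has the purple lever. The gripper is well clear, so I'm handing in.

```bash
python3 -c "
from rig import env
print(env.close_job())"
```

```text
the job is handed in; nothing more can be done
None
```

I swung the orange lever on the grey pot-holding dock down with closed fingertips. When the contact force rose to about 10 N on the stop, I lifted straight off and handed the job in at about 6 s of the 29 s allowed.

Last checks, taken before handing in:
- **Orange lever:** it stayed down after release. I measured 0.045–0.058 rad on its top surface, which includes the bar's 6 mm half-thickness, so it is essentially level.
- **Pot:** upright in its socket, with the top view putting it within about 1 mm of where it started. The scene camera put it about 7–8 mm further along the dock's x. It did so before the move too, so this is most likely that camera seeing only one side of the pot.
- **Purple lever:** its tip measured within 1 mm of its starting place.
- **Gripper:** well clear of everything.

**Disagreement:** the fingertips met the lever about 20 mm higher than the stated tip offset predicted. I relied on the force and the pictures for the final press instead.

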